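# Index a porous stone under the dial gauge of a thickness comparator

### The arm

A 7-joint arm with a two-finger parallel gripper is mounted at the origin on a cart in front of the work surface, level with it; the furniture and walls round the work are solid. World frame = base frame: x ahead of the robot, y to its left, z up, the work surface at z = 0. Lengths are in m, angles in rad, forces in N, time in s.
With the tool pointing down it reaches from about 0.4 to 0.85 m from the base axis. Payload 10.4 kg.
Tool frame: the origin (TCP) lies at the very end of the fingers, on their centre line; the grasp point (between the pads) lies r.tcp_to_grasp behind it (r.tcp_to_grasp is the distance from the TCP to the grasp point, in m); z points along the fingers, y is the line along which they close (so a half turn about z gives the same grasp; the last joint's range is limited). The gripper opens to 87 mm and grips with 3 to 60 N. Pads are 19 mm wide; open, the fingers measure 117 mm over their backs; the gripper's body (75 mm by 190 mm) begins 51 mm behind the grasp point.
Start: joints at [-1.156, 0.332, -0.065, 1.46, 0.022, 1.35, -0.088], TCP at [0.265, 0.566, 0.223] pointing down, gripper open.
Joint ranges: [-2.6, 2.6], [-0.5, 2.12], [-1.47, 1.34], [0.16, 2.42], [-1.27, 4.41], [0.06, 2.06], [-2.6, 2.6]. Speed limits (rad/s): [2.22, 2.22, 2.79, 2.79, 3.14, 3.14, 3.14].

### API

Orientations are given as a unit quaternion [x, y, z, w].
In Python, from bench import monitor, cams, ticket, r gives the robot as it stands.
- The arm moves only by the shell command python3 -m crank 'ROWS' [OPENING] [FORCE]. ROWS is a JSON object whose one key "steps" holds a list of rows, each a list of 2 entries, a list of its own where there are three numbers: the shift along the world's x, y, z in units of 25 mm (1.0 is 25 mm), then the turn, a rotation vector about the world's x, y, z in units of 5 degrees (1.0 is 5 degrees). In form: {"steps": [[[x, y, z], [ax, ay, az]], ...]}. A call has 1 to 10 rows; each row shifts and turns the commanded pose from where the row before left it; what a row does not reach is not made up. A row lasts 1/12 s, in which the tool goes at most 41.7 mm and 7.16 degrees, less where a joint would pass 70% of its speed; a pose out of reach is approached as far as the arm can. A call is refused whole if a number of a shift passes 1 or a number of a turn 1, either way. A call with a gripper value outside its range is refused whole. OPENING is the finger opening in mm, from 0 to 87, set as the call begins (- or left out, the last holds). The fingers move at their own pace and stop on an object; FORCE is the grip in N (left out, the last holds). Time passes only in rows, so rows that do not move let the fingers close. It gives the time, the measured TCP pose, the force, the opening and the grip force at its end, in the units of the state.
- monitor.read_state(): the state, without advancing time (a new reading comes with each control period).
- cams.camera(name): name is "scene" or "top"; returns a dict with "pixels" (480x640x3 uint8, blue, green, red), "z_map" (480x640 float32, m along the optical axis (not along the pixel's ray), 0 where there is no reading), "vfov" (degrees; the focal length in pixels is half the picture's height over the tangent of half this angle, whatever the lens; pixels are square), "cx", "cy" (the principal point, pixels), "T" (4x4, takes a point from camera to world coordinates). Camera axes: x right, y up, looking along -z (the intrinsics and any distortion apply to the point x, -y, -z); pixel columns grow to the right and rows downward; lengths in m; the calibration is good to about 2 mm. A picture is of the moment at which its call begins.
- ticket.close_job(): hands the job in; it is judged then, once.
The state is a dict: "time": time; "joint_positions": joint angles; "joint_vel": joint speeds; "joint_torque": joint torques, N m; "ee_pos": TCP position; "eef_rot": TCP orientation; "ft_force": force on the tool from outside, world axes, zero at the start; "torque": the same for the moment, N m; "width": finger opening in m; "grip_force": force on a finger pad.
Only numpy, scipy, OpenCV 4.12 (cv2) and the standard library are available. Lean on these libraries where they do the work, as an engineer would, in place of code of your own. Each camera call takes 0.05 s, during which the arm holds its last target. There are 200 camera calls.

### The job

Get the porous stone ready for its thickness reading: with the carriage still locked at its loading station, lay the square stone flat into the nest of dowel pins. Then pull up the black plunger knob, slide the carriage toward the dial gauge and let the spring pin find the measuring hole, which is hidden under the carriage and has to be felt for, until it drops fully home and locks the carriage. Be gentle: do not press the stone hard into the nest, never force the carriage against the pin, and leave the other things on the desk where they are.

Things in the scene. Friction and masses are not known exactly. Their poses are not given: they have to be found in the camera images.
- comparator: thickness comparator fixed on the desk: grey bed plate 324 mm long (y), x from -54 to +86 mm, 10 mm high, with two shafts along y that guide the carriage. Origin on the desk under the slide's centre line at mid-length; z up, +y along the slide to the gauge, +x away from the robot. All its parts keep these axes
- gauge_side (a point): point on the desk on the slide's centre line, y = +108 mm. The gauge hangs over x = 0 within 13 mm of it along y, where the last user clamped its head (not measured for you; the measuring hole goes with it): gauge 57 mm wide, up to 170 mm, spindle tip 60 mm above the desk; blue foot and post behind, x = 50 to 86 mm, 138 mm high
- carriage (a joint): place of the aluminium carriage along +y (m): 0 = loading station (pin in its hole, 1 mm play either way), end stop 0.115. The measuring hole is met between 0.080 and 0.106, a new value each time, hidden under the carriage: found only by feel. Plate 88 mm (x) by 196 mm (y), top at 40 mm. Friction 1.5 N, plus 2.5 N at 0.1 m/s, plus 2 N while the pin rides
- plunger (a joint): lift of the index plunger (m): 0 = fully home in a hole, 0.008 = pin riding on the solid strip under the carriage, 0.012 = pulled up to its stop. Above 0.008 the carriage is free. Spring down: 8 N at 0, 13 N at 0.012. The 10 mm pin in a 12 mm hole: let go, it rides, drops in by itself within 1 mm of the hole's centre, and then blocks the carriage
- knob (a point): centre of the plunger's black mushroom knob, where to grip it; rises with the plunger, travels with the carriage. Knob 25 mm across, 22 mm high, from 13 mm below to 9 mm above this point (which is 67.5 mm above the desk with the plunger home), on a 17 mm wide neck on the plate. On the centre line, 140 mm from the nest, on the side away from the gauge
- plunger_pin: the plunger's hidden steel pin, 10 mm across, inside the carriage; origin on its axis at the knob's underside. It is scored if loaded with more than 25 N (riding under its spring it already bears 12 N)
- nest (a point): centre of the nest's steel floor, 46 mm above the desk. Eight round-topped 6 mm dowel pins, 7 mm high, two per side, each 20 mm off its middle, enclose a square of 62.5 mm along x and y; the middle 34 mm of each side is free for fingers. At the loading station the gauge is 80 to 106 mm away toward +y, so close the gripper along x there
- porous_stone_0: the porous stone: square grey-brown plate 60 x 60 x 10 mm, loose, 50 to 100 g, brittle: press it into the nest with less than 20 N; origin at the centre of its underside, x and y along its sides, z up; any quarter turn fits the nest
- weight_250: slotted grey iron weight, disc 54 mm across and 10 mm high; a bystander, origin under its centre
- screwdriver: screwdriver with a yellow handle, 220 mm long, lying; a bystander, origin under its centre
- hex_key: dark bent hex key, 79 x 32 x 8 mm, lying; a bystander, origin under its centre
- pen_marker: red and white marker pen, 135 mm long, lying; a bystander, origin under its centre
- sample_jar_1: small white jar with a blue lid, 46 mm across and 56 mm high; a bystander, origin under its centre
Mind the look-alikes: they are no part of the job. What is shaped like the porous_stone_0 but orange or red is not meant.

How it is judged:
On the way, in this order (a step that is already met when the one before it is completed fails the run):
1. the stone lies released and flat in the nest, while the pin is home in the loading station's hole (x of porous_stone_0 in the frame of nest between -0.0025 and 0.0025 m and y of porous_stone_0 in the frame of nest between -0.0025 and 0.0025 m and z of porous_stone_0 in the frame of nest between -0.0015 and 0.0015 m and contact force between the fingers and porous_stone_0 below 0.1 N and value of joint plunger below 0.003 m and value of joint carriage below 0.004 m), for 0.2 s.
2. the carriage, with the pin lifted or riding, has left the loading station with the stone in the nest (x of porous_stone_0 in the frame of nest between -0.0025 and 0.0025 m and y of porous_stone_0 in the frame of nest between -0.0025 and 0.0025 m and z of porous_stone_0 in the frame of nest between -0.0015 and 0.0015 m and value of joint plunger above 0.006 m and value of joint carriage between 0.012 and 0.075 m).
At the end, for the whole second after the job is handed in: the plunger is fully home (within 2 mm) in the measuring station's hole (carriage between 76 and 110 mm), the carriage is at rest, and the stone lies flat in the nest (within 2.5 mm sideways and 1.5 mm in height of the nest's centre), untouched (x of porous_stone_0 in the frame of nest between -0.0025 and 0.0025 m and y of porous_stone_0 in the frame of nest between -0.0025 and 0.0025 m and z of porous_stone_0 in the frame of nest between -0.0015 and 0.0015 m and value of joint carriage between 0.076 and 0.11 m and value of joint plunger below 0.002 m and contact force between the fingers and porous_stone_0 below 0.1 N and velocity of joint carriage between -0.005 and 0.005 m/s).
It fails at once if the carriage is forced against the pin: more than 25 N on the pin (contact force between plunger_pin and anything else above 25 N).
It fails at once if the stone is pressed against the comparator with more than 20 N (contact force between porous_stone_0 and comparator above 20 N).
It fails at once if a bystander is moved by more than 25 mm (distance of any of weight_250, screwdriver, hex_key, pen_marker, sample_jar_1 from where it was at the start of the episode above 0.025 m).
It also fails if it takes over 54 s, if anything falls off the work surface, if the arm or the gripper's body presses on something with over 40 N, if the wrist force passes 120 N, or if a joint passes its speed limit or range.

## Working session

There is one attempt and no reset: what is moved stays moved. The work goes in short steps, Python scripts to look and compute and a shell command to move; the robot and the scene stay as the last step left them, time stands still between calls to the robot, and variables do not carry over. Pictures are saved under pics/ and viewed, at most 10 in all, crops included, and the job is handed in when it is done.

```bash
mkdir -p pics; ls
cat > h.py <<'E'
import numpy as np,cv2
from bench import monitor,cams,ticket,r
def grab(n):
    c=cams.camera(n); c['f']=240/np.tan(np.radians(c['vfov'])/2); return c
def cloud(c):
    v,u=np.mgrid[0:480,0:640].astype(float); z=c['z_map']
    P=np.stack([(u-c['cx'])/c['f']*z,-(v-c['cy'])/c['f']*z,-z],-1)
    return P@c['T'][:3,:3].T+c['T'][:3,3]
def ray(c,u,v,h):
    d=c['T'][:3,:3]@np.array([(u-c['cx'])/c['f'],-(v-c['cy'])/c['f'],-1]); o=c['T'][:3,3]
    return o+d*(h-o[2])/d[2]
E
python3 - <<'E'
from h import *
for n in('scene','top'):
    c=grab(n); cv2.imwrite(f'pics/{n}0.png',c['pixels']); print(n,{k:c[k] for k in c if k not in('pixels','z_map')})
    np.savez(f'{n}0.npz',**c)
print(monitor.read_state(), r.tcp_to_grasp)
E
```

```text
pics
scene {'vfov': 45.57688868041965, 'cx': 324.27117936001906, 'cy': 241.93279948713635, 'T': array([[ 8.88618194e-01,  3.29951790e-01, -3.18574203e-01,
         9.66831199e-02],
       [-4.58647308e-01,  6.38372759e-01, -6.18160875e-01,
        -8.82384241e-01],
       [-5.94194545e-04,  6.95422201e-01,  7.18601148e-01,
         1.09133641e+00],
       [ 0.00000000e+00,  0.00000000e+00,  0.00000000e+00,
         1.00000000e+00]]), 'f': np.float64(571.259926594937)}
top {'vfov': 56.594214968018626, 'cx': 326.2523642399819, 'cy': 233.00703075669668, 'T': array([[-0.01252162,  0.99732512, -0.07201264,  0.46106078],
       [-0.99991015, -0.01283361, -0.00387146, -0.0550167 ],
       [-0.00478529,  0.0719577 ,  0.99739621,  0.99602357],
       [ 0.        ,  0.        ,  0.        ,  1.        ]]), 'f': np.float64(445.78228256255215)}
{'time': 0.1, 'joint_positions': array([-1.15560117,  0.33279442, -0.06470742,  1.46082329,  0.02160965,
        1.34987924, -0.08849574]), 'joint_vel': array([-0.00176298, -0.00200137, -0.00053343, -0.00298304,  0.00018906,
       -0.00054197, -0.00103657]), 'joint_torque': array([ 2.02581105e-03, -6.24536848e+01,  2.48451205e-02, -3.90716743e+01,
       -6.13552518e-02,  3.65398068e-02,  8.04012507e-05]), 'ee_pos': array([0.26482813, 0.56576153, 0.22185867]), 'eef_rot': array([ 2.17138036e-01,  9.76140722e-01, -5.95590986e-04, -1.01872622e-04]), 'ft_force': array([ 0.4865835 ,  0.17916135, -0.32778992]), 'torque': array([ 0.01318695, -0.04170349,  0.0280832 ]), 'grip_force': 0.0, 'width': 0.08694585318948996} 0.0187
```

View pics/scene0.png

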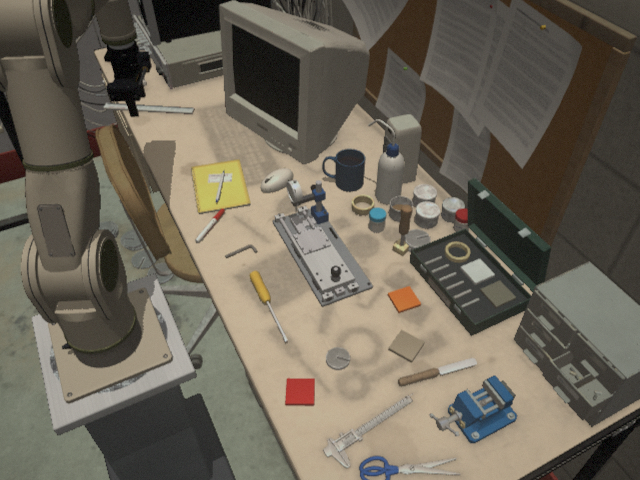

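View pics/top0.png

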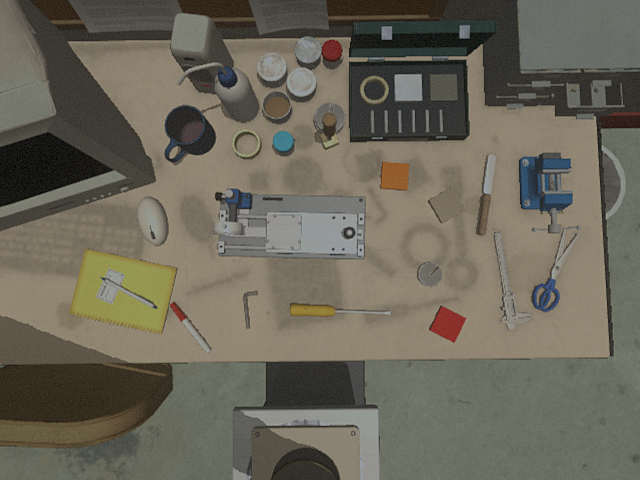

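Scene: the arm is at top left, clear of the work. In the top view the candidates are the grey-brown plate at (446,205), orange plate (395,176), red plate (448,323) and the grey-brown square in the open case (443,87). The loose grey-brown one at (446,205) fits the description; I'll check it in a crop. Knob ≈ (348,232), nest ≈ (284,231), gauge ≈ (230,229).

Run:
```python
from h import *
L=lambda n:dict(np.load(f'{n}0.npz'))
for n,box in(('top',(415,180,475,232)),('scene',(380,322,430,368))):
    c=L(n);P=cloud(c);hsv=cv2.cvtColor(c['pixels'],cv2.COLOR_BGR2HSV)
    x0,y0,x1,y1=box; z=P[...,2]
    m=np.zeros((480,640),np.uint8); m[y0:y1,x0:x1]=((z>0.005)&(z<0.02))[y0:y1,x0:x1]
    # colour mask: differs from desk
    lab=cv2.cvtColor(c['pixels'],cv2.COLOR_BGR2LAB).astype(float)
    print(n,'stone lab',lab[(y0+y1)//2,(x0+x1)//2],'z',np.median(z[m>0]),'n',m.sum())
    ct=max(cv2.findContours(m,0,1)[0],key=cv2.contourArea)
    q=np.array([ray(c,u,v,.01)[:2] for u,v in ct[:,0]],np.float32)
    rc=cv2.minAreaRect(q*1000); print('rect depth-mask',rc)
    # otsu on brightness 
    g=cv2.cvtColor(c['pixels'],6)[y0:y1,x0:x1]
    t,b=cv2.threshold(g,0,255,cv2.THRESH_BINARY_INV+cv2.THRESH_OTSU)
    ct=max(cv2.findContours(b,0,1)[0],key=cv2.contourArea)
    q=np.array([ray(c,u+x0,v+y0,.01)[:2] for u,v in ct[:,0]],np.float32)
    print('rect otsu',cv2.minAreaRect(q*1000))
    # comparator: points
    s=(P[...,0]>.3)&(P[...,0]<.75)&(P[...,1]>-.25)&(P[...,1]<.25)
    for lo,hi,nm in((.036,.043,'carr'),(.07,.085,'knobtop'),(.006,.014,'bed')):
        mm=(s&(z>lo)&(z<hi)).astype(np.uint8)
        k,l,st,ce=cv2.connectedComponentsWithStats(mm)
        for i in np.argsort(-st[1:,4])[:4]+1:
            if st[i,4]<15: continue
            p=P[l==i]; print(nm,st[i],'mean',p.mean(0).round(4),cv2.minAreaRect((p[:,:2]*1000).astype(np.float32)))
    if n=='top':
        a=cv2.resize(c['pixels'][180:280,200:380],None,fx=4.4,fy=4.4,interpolation=2); cv2.imwrite('pics/crop_comp.png',a)
        b=cv2.resize(c['pixels'][150:240,360:480],None,fx=5,fy=5,interpolation=2); cv2.imwrite('pics/crop_stone.png',b)
```

```text
top stone lab [119. 129. 140.] z 0.009494064755761089 n 735
rect depth-mask ((590.2295532226562, -319.65185546875), (59.749305725097656, 61.32069778442383), 28.08074188232422)
rect otsu ((592.0045776367188, -337.588623046875), (104.53205108642578, 102.7539291381836), 47.36738204956055)
carr [ 266  212   92   43 2272] mean [ 0.5292 -0.0459  0.0398] ((530.6552124023438, -19.74671173095703), (195.20753479003906, 88.0207290649414), 87.86310577392578)
carr [237 193  14  16 135] mean [0.602  0.1242 0.0396] ((603.3599243164062, 127.0428237915039), (27.96919822692871, 33.266082763671875), 87.98009490966797)
carr [357 136  27   4  45] mean [ 0.7386 -0.1523  0.0398] ((738.5407104492188, -149.27334594726562), (56.77627182006836, 4.645556449890137), 86.32054138183594)
carr [385 137  16   2  17] mean [ 0.7386 -0.1997  0.0377] ((738.1043701171875, -198.92071533203125), (32.72842025756836, 2.4686453342437744), 88.48763275146484)
knobtop [344 227  12  12 108] mean [ 0.5274 -0.099   0.0759] ((527.5314331054688, -99.08964538574219), (23.455554962158203, 22.43924331665039), 44.404296875)
knobtop [182 1
[... 2289 characters left out ...]
2451172), (10.07852840423584, 22.592876434326172), 36.43289566040039)
bed [ 273  219  100   86 1491] mean [ 0.5542 -0.0139  0.0102] ((549.41943359375, 22.576568603515625), (325.7752990722656, 144.1199188232422), 88.08590698242188)
bed [388 286  33  26 482] mean [ 0.6603 -0.2074  0.01  ] ((660.1903076171875, -205.77587890625), (63.6054801940918, 60.50174331665039), 84.36995697021484)
bed [284 212  21  22 152] mean [0.5352 0.1567 0.0104] ((534.6683959960938, 156.45333862304688), (82.45982360839844, 53.93379592895508), 42.028465270996094)
bed [410 259  29  35  75] mean [ 0.7417 -0.1696  0.0103] ((741.2857666015625, -170.92832946777344), (5.89077615737915, 125.40752410888672), 0.486198753118515)
```

View pics/crop_comp.png

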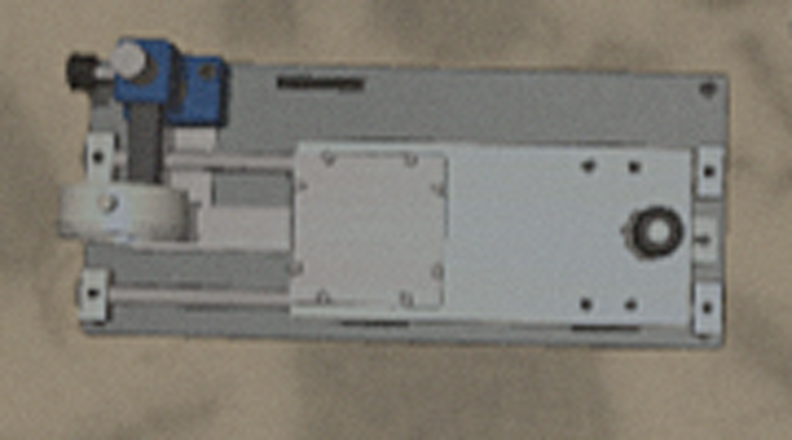

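View pics/crop_stone.png

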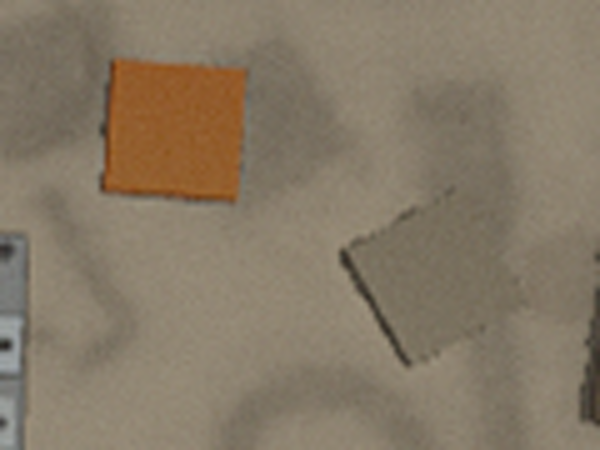

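The comparator crop shows the nest plate centre ≈ (369,230) with its eight pins and the knob ≈ (657,232), the whole unit yawed about -2.1°. The stone crop shows the loose grey-brown plate centred ≈ (432,277), distinct from the orange one at (175,130). The sizes agree with those given (stone 60x61 mm at z 9.5 mm, carriage 195x88 mm at z 40 mm). Stone ≈ (0.591,-0.321) at 28°. Moving there.

```bash
python3 -m crank '{"steps":[[[0.36,-1,0],[0,0,-0.74]],[[0.36,-1,0],[0,0,-0.74]],[[0.36,-1,0],[0,0,-0.74]],[[0.36,-1,0],[0,0,-0.74]],[[0.36,-1,0],[0,0,-0.74]],[[0.36,-1,0],[0,0,-0.74]],[[0.36,-1,0],[0,0,-0.74]],[[0.36,-1,0],[0,0,-0.74]],[[0.36,-1,0],[0,0,-0.74]],[[0.36,-1,0],[0,0,-0.74]]]}' 87 12
```

```text
time: 0.93
ee_pos: [0.3552, 0.3146, 0.2223]
eef_rot: [0.517, 0.856, -0.0, -0.0]
ft_force: [1.7, -0.1, 0.4]
width: 0.0871
grip_force: 0.0
```

```bash
python3 -m crank '{"steps":[[[0.36,-1,0],[0,0,0]],[[0.36,-1,0],[0,0,0]],[[0.36,-1,0],[0,0,0]],[[0.36,-1,0],[0,0,0]],[[0.36,-1,0],[0,0,0]],[[0.36,-1,0],[0,0,0]],[[0.36,-1,0],[0,0,0]],[[0.36,-1,0],[0,0,0]],[[0.36,-1,0],[0,0,0]],[[0.36,-1,0],[0,0,0]]]}'
python3 -m crank '{"steps":[[[0.36,-1,0],[0,0,0]],[[0.36,-1,0],[0,0,0]],[[0.36,-1,0],[0,0,0]],[[0.36,-1,0],[0,0,0]],[[0.36,-1,0],[0,0,0]],[[0.36,-1,0],[0,0,0]],[[0.36,-1,0],[0,0,0]],[[0.36,-1,0],[0,0,0]],[[0.36,-1,0],[0,0,0]],[[0.36,-1,0],[0,0,0]]]}'
python3 -m crank '{"steps":[[[0.4,-1,0],[0,0,0]],[[0.4,-1,0],[0,0,0]],[[0.4,-1,-0.5],[0,0,0]],[[0.4,-1,-0.5],[0,0,0]],[[0.4,-1,-0.5],[0,0,0]],[[0.23,-0.4,-1],[0,0,0]],[[0,0,-1],[0,0,0]],[[0,0,-1],[0,0,0]],[[0,0,-0.5],[0,0,0]],[[0,0,0],[0,0,0]]]}'
```

```text
time: 1.77
ee_pos: [0.445, 0.0643, 0.2225]
eef_rot: [0.516, 0.857, 0.0, -0.0]
ft_force: [0.4, 0.0, 0.6]
width: 0.0873
grip_force: 0.0
time: 2.6
ee_pos: [0.5349, -0.1855, 0.2224]
eef_rot: [0.516, 0.857, 0.0, -0.0]
ft_force: [-0.5, 0.3, 0.1]
width: 0.087
grip_force: 0.0
time: 3.43
ee_pos: [0.5889, -0.3181, 0.0943]
eef_rot: [0.516, 0.857, -0.0, -0.003]
ft_force: [0.6, 0.4, 0.2]
width: 0.087
grip_force: 0.0
```

```bash
python3 -m crank '{"steps":[[[0,0,-1],[0,0,0]],[[0,0,-1],[0,0,0]],[[0,0,-1],[0,0,0]],[[0,0,0],[0,0,0]]]}'; python3 -m crank '{"steps":[[[0,0,0],[0,0,0]]]}'
```

```text
time: 3.77
ee_pos: [0.589, -0.3174, 0.0195]
eef_rot: [0.516, 0.857, -0.0, -0.003]
ft_force: [0.5, -0.0, -0.4]
width: 0.087
grip_force: 0.0
time: 3.85
ee_pos: [0.5907, -0.3188, 0.0233]
eef_rot: [0.516, 0.857, -0.0, -0.0]
ft_force: [0.8, 0.2, 0.6]
width: 0.0871
grip_force: 0.0
```

```bash
python3 -m crank '{"steps":[[[0,-0.06,-0.4],[0,0,0]],[[0,0,-0.4],[0,0,0]],[[0,0,0],[0,0,0]],[[0,0,0],[0,0,0]]]}'; python3 -m crank '{"steps":[[[0,0,0],[0,0,0]],[[0,0,0],[0,0,0]],[[0,0,0],[0,0,0]],[[0,0,0],[0,0,0]],[[0,0,0],[0,0,0]],[[0,0,0],[0,0,0]]]}' 50 12
```

```text
time: 4.18
ee_pos: [0.5906, -0.3204, 0.0026]
eef_rot: [0.516, 0.857, 0.0, -0.0]
ft_force: [-1.0, 0.2, 0.8]
width: 0.0868
grip_force: 0.0
time: 4.68
ee_pos: [0.5909, -0.3204, 0.0028]
eef_rot: [0.516, 0.857, 0.0, 0.0]
ft_force: [-0.4, 0.1, 1.2]
width: 0.0596
grip_force: 12.0
```

```bash
python3 -m crank '{"steps":[[[0,0,0.5],[0,0,0]],[[0,0,1],[0,0,0]],[[0,0,1],[0,0,0]],[[0,0.4,1],[0,0,-0.5]],[[-0.2,1,1],[0,0,-0.75]],[[-0.2,1,0.2],[0,0,-0.75]],[[-0.2,1,0],[0,0,-0.75]],[[-0.2,1,0],[0,0,-0.75]],[[-0.2,1,0],[0,0,-0.75]],[[-0.2,1,0],[0,0,-0.75]]]}'
python3 -m crank '{"steps":[[[-0.2,1,0],[0,0,-0.5]],[[-0.2,1,0],[0,0,-0.5]],[[-0.2,1,0],[0,0,0]],[[-0.2,1,0],[0,0,0]],[[-0.2,1,0],[0,0,0]],[[-0.1,1,0],[0,0,0]],[[0,1,0],[0,0,0]],[[0,0.6,0],[0,0,0]],[[0,0.4,0],[0,0,0]],[[0,0,0],[0,0,0]]]}'
python3 -m crank '{"steps":[[[0,0,0],[0,0,0]],[[0,0,0],[0,0,0]]]}'
python3 - <<'E'
from h import *
for n in('scene','top'):
    c=grab(n); np.savez(f'{n}1.npz',**c)
    x=dict(scene=(250,170),top=(220,165))[n]
    cv2.imwrite(f'pics/{n}1.png',cv2.resize(c['pixels'][x[1]:x[1]+140,x[0]:x[0]+160],None,fx=4,fy=4,interpolation=2))
print(monitor.read_state())
E
```

```text
time: 5.52
ee_pos: [0.5603, -0.1594, 0.1209]
eef_rot: [0.69, 0.724, 0.0, 0.0]
ft_force: [1.1, 0.2, -0.9]
width: 0.0597
grip_force: 12.0
time: 6.35
ee_pos: [0.5332, 0.0417, 0.1205]
eef_rot: [0.719, 0.695, 0.0, -0.0]
ft_force: [-0.2, 0.4, -0.9]
width: 0.0596
grip_force: 12.0
time: 6.52
ee_pos: [0.5333, 0.0379, 0.1203]
eef_rot: [0.72, 0.693, -0.0, 0.0]
ft_force: [0.4, -0.2, -0.4]
width: 0.0598
grip_force: 12.0
{'time': 6.6167, 'joint_positions': array([-0.84239299,  0.26855155,  0.79154337,  1.86179607, -0.21329612,
        1.0979522 , -0.00939726]), 'joint_vel': array([-0.00163057,  0.00044241, -0.00751548, -0.0004956 , -0.0008555 ,
        0.00024649, -0.0031334 ]), 'joint_torque': array([-3.24346460e-01, -4.02383208e+01,  7.64533281e+00, -3.51436150e+01,
       -5.98096638e-02,  4.36531543e-02,  1.14811555e-02]), 'ee_pos': array([0.53325174, 0.03802431, 0.12019548]), 'eef_rot': array([ 7.20617588e-01,  6.93332720e-01, -4.12367845e-05,  1.73822769e-04]), 'ft_force': array([-0.82064662,  0.09980829, -0.2306249 ]), 'torque': array([-0.04054648,  0.01634127,  0.03669949]), 'grip_force': 11.999929994344711, 'width': 0.0597521687007546}
```

View pics/scene1.png

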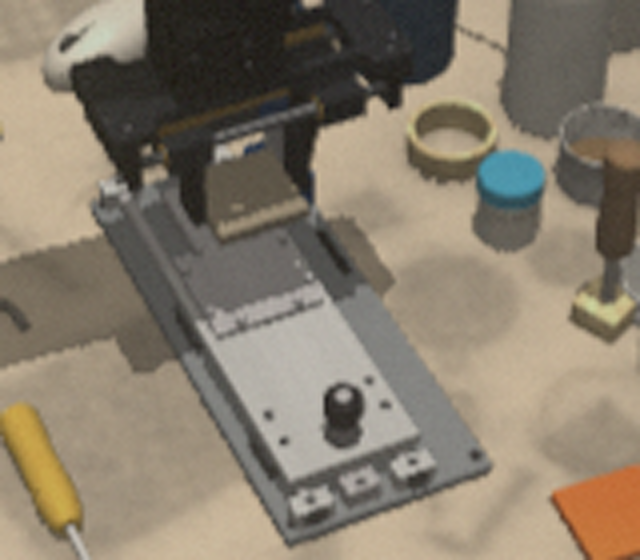

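Run:
```python
from h import *
L=lambda n,k:dict(np.load(f'{n}{k}.npz'))
a=np.radians(-2.15); R=np.array([[np.cos(a),-np.sin(a)],[np.sin(a),np.cos(a)]]) # comp->world
s0=np.array([.5333,.0380])
rr=lambda p:(p-s0)@R   # comparator-frame offsets from current TCP
for n in('top','scene'):
    c=L(n,0);P=cloud(c);z=P[...,2];q=rr(P[...,:2])
    near=(abs(q[...,0])<.05)&(abs(q[...,1])<.05)
    fl=near&(z>.0435)&(z<.0475); 
    print(n,'floor',fl.sum(),np.percentile(q[fl],[0,1,50,99,100],axis=0).round(4).tolist())
    pm=(near&(z>.0485)&(z<.057)).astype(np.uint8)
    k,l,st,ce=cv2.connectedComponentsWithStats(pm)
    for i in range(1,k): print('pin',st[i,4],q[l==i].mean(0).round(4),z[l==i].mean().round(4))
    kn=near=(z>.0725)&(z<.08)&(abs(q[...,0])<.03)&(abs(q[...,1]+.14)<.03)
    print('knob',cv2.minEnclosingCircle((q[kn]*1000).astype(np.float32)))
    c=L(n,1);P=cloud(c);z=P[...,2];q=rr(P[...,:2])
    st=(abs(q[...,0])<.027)&(abs(q[...,1])<.045)&(z>.118)&(z<.133)
    print('stone n',st.sum(), np.percentile(q[st][:,1],[0,2,50,98,100]).round(4), np.median(z[st]))
    for x in np.arange(-.025,.026,.01):
        m=st&(abs(q[...,0]-x)<.005)&(z>.125)
        if m.sum():print(x.round(3),'ymin',q[m][:,1].min().round(4),'zmed',np.median(z[m]).round(4),m.sum())
    kn=(z>.0725)&(z<.08)&(abs(q[...,0])<.03)&(abs(q[...,1]+.14)<.03)
    if kn.sum(): print('knob1',cv2.minEnclosingCircle((q[kn]*1000).astype(np.float32)))
```

```text
top floor 872 [[-0.0414, -0.0476], [-0.0369, -0.0341], [-0.0011, 0.0021], [0.0359, 0.0383], [0.0414, 0.0393]]
pin 9 [0.0327 0.0216] 0.0513
pin 8 [ 0.0329 -0.0171] 0.051
pin 1 [ 0.0337 -0.0048] 0.05
pin 1 [0.0287 0.0294] 0.0491
pin 1 [0.0271 0.0079] 0.0493
pin 1 [ 0.0295 -0.0005] 0.0486
pin 1 [ 0.0276 -0.0178] 0.0499
pin 6 [0.0192 0.0367] 0.0528
pin 1 [0.0247 0.0185] 0.0493
pin 1 [ 0.0236 -0.0242] 0.0486
pin 1 [ 0.0191 -0.0179] 0.0491
pin 1 [ 0.0194 -0.0265] 0.0486
pin 5 [ 0.0197 -0.0322] 0.0517
pin 1 [0.0135 0.0353] 0.0492
pin 1 [0.0159 0.0246] 0.0497
pin 1 [0.0142 0.0097] 0.0489
pin 1 [0.0142 0.0053] 0.0498
pin 1 [ 0.0167 -0.0074] 0.0498
pin 3 [ 0.0136 -0.0245] 0.049
pin 2 [0.0081 0.0361] 0.0496
pin 1 [0.0115 0.0287] 0.0497
pin 1 [0.0098 0.0138] 0.0489
pin 1 [ 0.0102 -0.0054] 0.0494
pin 1 [0.005  0.0284] 0.0505
pin 1 [0.0074 0.02  ] 0.0498
pin 3 [0.0071 0.0051] 0.0498
pin 3 [ 0.0054 -0.0128] 0.05
pin 2 [ 0.0075 -0.0237] 0.0495
pin 4 [-0.0012  0.0208] 0.0502
pin 1 [0.0012 0.0091] 0.0506
pin 2 [ 0.0006 -0.0046] 0.0491
pin 1 [ 0.0024 -0.0312] 0.0486
pin 1 [-0.0001 -0.0207] 0.0493
pin 2
[... 2075 characters left out ...]
.0492
pin 2 [ 0.0248 -0.0275] 0.0502
pin 1 [-0.0278 -0.0056] 0.0493
pin 7 [-0.0288 -0.0151] 0.0519
pin 16 [-0.0114 -0.0273] 0.05
pin 1 [ 0.0059 -0.023 ] 0.0507
pin 11 [-0.0294 -0.0262] 0.0496
pin 2 [ 0.0048 -0.0345] 0.0511
pin 1 [-0.0244 -0.0353] 0.0505
pin 1 [-0.0208 -0.0394] 0.0491
knob ((2.3149826526641846, -138.57298278808594), 12.295186996459961)
stone n 391 [-0.034  -0.0314 -0.0075  0.0276  0.0311] 0.12727160953380257
-0.025 ymin -0.0323 zmed 0.1284 29
-0.015 ymin -0.0314 zmed 0.1279 56
-0.005 ymin -0.0335 zmed 0.1275 59
0.005 ymin -0.0312 zmed 0.1278 67
0.015 ymin -0.0324 zmed 0.1275 63
0.025 ymin -0.0315 zmed 0.1283 46
knob1 ((1.0496947765350342, -136.4853515625), 14.381128311157227)
```

Run:
```python
from h import *
a=np.radians(-2.15); R=np.array([[np.cos(a),-np.sin(a)],[np.sin(a),np.cos(a)]])
s0=np.array([.5333,.0380])
for n in('top','scene'):
    c=dict(np.load(f'{n}1.npz'));P=cloud(c);z=P[...,2];q=(P[...,:2]-s0)@R
    m=(abs(q[...,0])<.045)&(q[...,1]<-.012)&(q[...,1]>-.04)&(z>.113)&(z<.134)
    rows=np.where(m.any(1))[0]
    k,l,st,ce=cv2.connectedComponentsWithStats(m.astype(np.uint8)); i=1+st[1:,4].argmax(); m=l==i
    print(n,m.sum(),cv2.minAreaRect((q[m&(z>.122)]*1000).astype(np.float32)))
    for y in np.arange(-.034,-.010,.002):
        b=m&(abs(q[...,1]-y)<.001)&(z>.1235)
        if b.sum()>3:print(y.round(3),'x',q[b][:,0].min().round(4),q[b][:,0].max().round(4),b.sum())
```

```text
top 65 ((-1.6638050079345703, -29.49921417236328), (3.9787228107452393, 58.804962158203125), 89.46283721923828)
-0.032 x -0.027 -0.0174 4
-0.03 x -0.0311 0.0277 34
-0.028 x -0.031 0.0278 22
scene 192 ((1.0860404968261719, -22.839096069335938), (21.68675994873047, 60.05717086791992), 88.68765258789062)
-0.032 x -0.0265 0.0243 7
-0.03 x -0.0286 0.0303 16
-0.028 x -0.0221 0.031 17
-0.026 x -0.0239 0.0267 16
-0.024 x -0.0286 0.0306 12
-0.022 x -0.0243 0.0234 14
-0.02 x -0.0266 0.0294 10
-0.018 x -0.0283 0.0308 21
-0.016 x -0.0274 0.0288 14
-0.014 x -0.0264 0.0248 14
-0.012 x -0.0284 0.0223 8
```

```bash
python3 -m crank '{"steps":[[[0.045,0.145,-0.4],[0,0,0]],[[0,0,-0.8],[0,0,0]],[[0,0,-0.8],[0,0,0]],[[0,0,-0.4],[0,0,0]],[[0,0,0],[0,0,0]],[[0,0,0],[0,0,0]],[[0,0,0],[0,0,0]]]}'
python3 -m crank '{"steps":[[[0,0,-0.06],[0,0,0]],[[0,0,-0.06],[0,0,0]],[[0,0,-0.06],[0,0,0]],[[0,0,0],[0,0,0]],[[0,0,0],[0,0,0]]]}'
```

```text
time: 7.2
ee_pos: [0.535, 0.043, 0.0608]
eef_rot: [0.72, 0.694, 0.0, 0.0]
ft_force: [0.2, 0.0, -0.2]
width: 0.0597
grip_force: 12.0
time: 7.62
ee_pos: [0.5344, 0.0433, 0.0557]
eef_rot: [0.72, 0.694, 0.0, 0.0]
ft_force: [-0.7, -0.7, -0.7]
width: 0.0599
grip_force: 12.0
```

```bash
python3 -m crank '{"steps":[[[0,0,0],[0,0,0]],[[0,0,0],[0,0,0]]]}'
python3 - <<'E'
from h import *
a=np.radians(-2.15); R=np.array([[np.cos(a),-np.sin(a)],[np.sin(a),np.cos(a)]])
s0=np.array([.5333,.0380])
for n in('top','scene'):
    c=grab(n);np.savez(f'{n}2.npz',**c);P=cloud(c);z=P[...,2];q=(P[...,:2]-s0)@R
    m=(abs(q[...,0])<.045)&(q[...,1]<-.008)&(q[...,1]>-.04)&(z>.057)&(z<.070)
    k,l,st,ce=cv2.connectedComponentsWithStats(m.astype(np.uint8)); i=1+st[1:,4].argmax(); m=l==i
    x=q[m]; print(n,m.sum(),np.median(z[m]),cv2.minAreaRect((x*1000).astype(np.float32)),x.min(0),x.max(0),np.percentile(x[:,1],3))
    print(monitor.read_state()['ee_pos'])
E
```

```text
time: 7.78
ee_pos: [0.5344, 0.0432, 0.0556]
eef_rot: [0.72, 0.694, 0.0, 0.0]
ft_force: [0.1, -0.3, -1.2]
width: 0.0595
grip_force: 12.0
top 57 0.06187670597458261 ((-0.8804893493652344, -24.219572067260742), (3.8825180530548096, 59.11905288696289), 88.77710723876953) [-0.03042297 -0.02600262] [ 0.02866895 -0.02200686] -0.025911125316849314
[0.53437137 0.04321608 0.05563978]
scene 149 0.06284823616380297 ((1.2364826202392578, -18.691566467285156), (60.15823745727539, 20.856586456298828), 0.16206815838813782) [-0.02883567 -0.0291764 ] [ 0.03129742 -0.00819877] -0.02682678631215061
[0.53434701 0.04321481 0.05561737]
```

```bash
python3 -m crank '{"steps":[[[0.012,-0.045,0],[0,0,0]],[[0,0,-0.04],[0,0,0]],[[0,0,-0.04],[0,0,0]],[[0,0,0],[0,0,0]],[[0,0,0],[0,0,0]],[[0,0,0],[0,0,0]]]}'
```

```text
time: 8.38
ee_pos: [0.5346, 0.0421, 0.0535]
eef_rot: [0.72, 0.694, 0.0, 0.0]
ft_force: [-0.2, -0.0, -0.6]
width: 0.0598
grip_force: 12.0
```

```bash
python3 -m crank '{"steps":[[[0,0,-0.04],[0,0,0]],[[0,0,-0.04],[0,0,0]],[[0,0,0],[0,0,0]],[[0,0,0],[0,0,0]]]}'
```

```text
time: 8.72
ee_pos: [0.5346, 0.0421, 0.0515]
eef_rot: [0.72, 0.694, -0.0, 0.0]
ft_force: [0.2, -0.2, -1.0]
width: 0.0598
grip_force: 12.0
```

```bash
python3 -m crank '{"steps":[[[0,0,-0.04],[0,0,0]],[[0,0,-0.04],[0,0,0]],[[0,0,0],[0,0,0]],[[0,0,0],[0,0,0]]]}'; python3 -m crank '{"steps":[[[0,0,-0.02],[0,0,0]],[[0,0,0],[0,0,0]],[[0,0,0],[0,0,0]]]}'
```

```text
time: 9.05
ee_pos: [0.5346, 0.0421, 0.0495]
eef_rot: [0.72, 0.694, -0.0, -0.0]
ft_force: [-0.4, -0.4, -0.5]
width: 0.0597
grip_force: 12.0
time: 9.3
ee_pos: [0.5347, 0.0421, 0.0491]
eef_rot: [0.72, 0.694, 0.0, 0.0]
ft_force: [0.4, -0.1, -1.2]
width: 0.0599
grip_force: 12.0
```

```bash
python3 -m crank '{"steps":[[[0,0,0],[0,0,0]],[[0,0,0],[0,0,0]],[[0,0,0],[0,0,0]],[[0,0,0],[0,0,0]],[[0,0,0.2],[0,0,0]],[[0,0,0.8],[0,0,0]],[[0,0,1],[0,0,0]],[[0,0,0.8],[0,0,0]]]}' 74
python3 -m crank '{"steps":[[[0,-0.5,0],[0,0,1]],[[0,-0.5,0],[0,0,1]],[[0,-0.5,0],[0,0,1]],[[0,-0.5,0],[0,0,1]],[[0,-0.5,0],[0,0,1]],[[0,-0.5,0],[0,0,1]],[[0,-0.5,0],[0,0,1]],[[0,-0.5,0],[0,0,1]],[[0,-0.5,0],[0,0,1]],[[-0.2,-0.5,0],[0,0,1]]]}' 50 5
python3 -m crank '{"steps":[[[0,-0.5,0],[0,0,1]],[[0,-0.1,0],[0,0,1]],[[0,0,0],[0,0,1]],[[0,0,0],[0,0,1]],[[0,0,0],[0,0,1]],[[0,0,0],[0,0,1]],[[0,0,0],[0,0,1]],[[0,0,0],[0,0,1]],[[0,0,0],[0,0,0]],[[0,0,0],[0,0,0]]]}'
python3 - <<'E'
from h import *
a=np.radians(-2.15); R=np.array([[np.cos(a),-np.sin(a)],[np.sin(a),np.cos(a)]])
s0=np.array([.5346,.0421])
for n in('top','scene'):
    c=grab(n);np.savez(f'{n}3.npz',**c);P=cloud(c);z=P[...,2];q=(P[...,:2]-s0)@R
    m=(abs(q[...,0])<.042)&(abs(q[...,1])<.042)&(z>.0535)&(z<.061)
    x=q[m]; print(n,m.sum(),np.median(z[m]),cv2.minAreaRect((x*1000).astype(np.float32)))
    xy=dict(scene=(250,170),top=(220,165))[n]
    if n=='scene':cv2.imwrite(f'pics/{n}3.png',cv2.resize(c['pixels'][xy[1]:xy[1]+140,xy[0]:xy[0]+160],None,fx=4,fy=4,interpolation=2))
s=monitor.read_state();print(s['ee_pos'],s['eef_rot'],s['joint_positions'])
E
```

```text
time: 9.97
ee_pos: [0.5347, 0.0418, 0.1207]
eef_rot: [0.72, 0.694, 0.0, 0.0]
ft_force: [0.1, -0.1, -0.6]
width: 0.0738
grip_force: 0.0
time: 10.8
ee_pos: [0.5301, -0.0835, 0.1195]
eef_rot: [0.357, 0.934, 0.0, 0.0]
ft_force: [0.8, 0.2, -0.8]
width: 0.0501
grip_force: 0.0
time: 11.63
ee_pos: [0.5297, -0.098, 0.1194]
eef_rot: [0.02, 1.0, 0.0, 0.0]
ft_force: [0.5, 0.1, 0.0]
width: 0.05
grip_force: 0.0
top 692 0.055792270757027196 ((-2.0130043029785156, 1.0449047088623047), (64.01520538330078, 70.81815338134766), 89.12006378173828)
scene 341 0.05640556848300449 ((-2.146869659423828, -1.4655990600585938), (65.7403793334961, 66.45205688476562), 0.6588326096534729)
[ 0.52966386 -0.09798099  0.11925249] [1.96311018e-02 9.99807287e-01 4.76132844e-05 7.66728564e-05] [-0.43148648  0.25042101  0.6074324   1.84608126 -0.16003984  1.09361374
  1.76669184]
```

View pics/scene3.png

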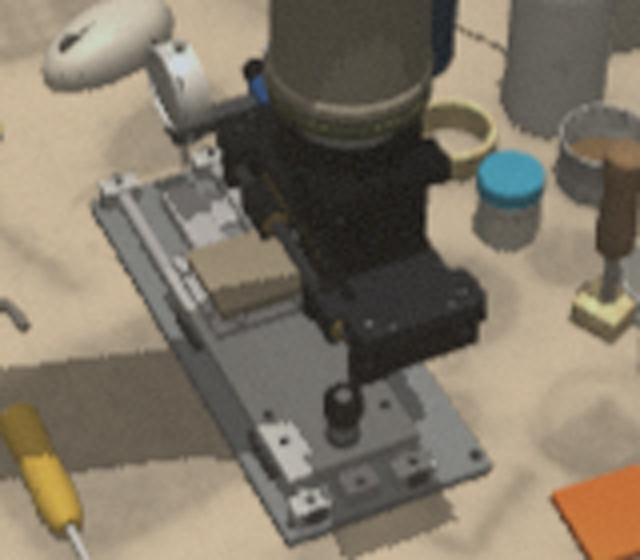

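The stone is flat in the nest at crop (245,275), with its top at z = 56 mm. The knob is at (343,400) with the gripper above it. Descending around the knob.

```bash
python3 -m crank '{"steps":[[[0,0,-0.5],[0,0,0]],[[0,0,-0.8],[0,0,0]],[[0,0,-0.8],[0,0,0]],[[0,0,-0.4],[0,0,0]],[[0,0,-0.25],[0,0,0]],[[0,0,0],[0,0,0]],[[0,0,0],[0,0,0]]]}'
python3 -m crank '{"steps":[[[0,0,0],[0,0,0]],[[0,0,0],[0,0,0]],[[0,0,0],[0,0,0]],[[0,0,0],[0,0,0]],[[0,0,0],[0,0,0]],[[0,0,0],[0,0,0]]]}' 20 4
```

```text
time: 12.32
ee_pos: [0.5299, -0.0981, 0.0508]
eef_rot: [0.019, 1.0, -0.0, 0.0]
ft_force: [1.0, -0.4, 0.6]
width: 0.0498
grip_force: 0.0
time: 12.82
ee_pos: [0.5299, -0.0981, 0.0506]
eef_rot: [0.018, 1.0, -0.0, 0.0]
ft_force: [0.6, 0.3, 1.7]
width: 0.0251
grip_force: 4.0
```

```bash
python3 -m crank '{"steps":[[[0,0,0],[0,0,0]],[[0,0,0],[0,0,0]],[[0,0,0.1],[0,0,0]],[[0,0,0.1],[0,0,0]],[[0,0,0.1],[0,0,0]],[[0,0,0.1],[0,0,0]],[[0,0,0],[0,0,0]],[[0,0,0],[0,0,0]]]}' 20 35
```

```text
time: 13.48
ee_pos: [0.5297, -0.0979, 0.0596]
eef_rot: [0.018, 1.0, -0.0, 0.0]
ft_force: [6.1, -1.3, -11.3]
width: 0.0234
grip_force: 35.0
```

```bash
python3 -m crank '{"steps":[[[0,0,0.05],[0,0,0]],[[0,0,0],[0,0,0]],[[0,0,0],[0,0,0]],[[0,0.04,0],[0,0,0]],[[0,0.04,0],[0,0,0]],[[0,0,0],[0,0,0]],[[0,0,0],[0,0,0]]]}'
```

```text
time: 14.07
ee_pos: [0.5298, -0.0957, 0.0608]
eef_rot: [0.018, 1.0, -0.0, 0.0]
ft_force: [7.1, -1.4, -13.1]
width: 0.0236
grip_force: 35.0
```

```bash
python3 -m crank '{"steps":[[[0.004,0.1,0],[0,0,0]],[[0.008,0.2,0],[0,0,0]],[[0.012,0.3,0],[0,0,0]],[[0.012,0.3,0],[0,0,0]],[[0.012,0.3,0],[0,0,0]],[[0.008,0.2,0],[0,0,0]],[[0,0,0],[0,0,0]]]}'
python3 -m crank '{"steps":[[[0.012,0.3,0],[0,0,0]],[[0.012,0.3,0],[0,0,0]],[[0.012,0.3,0],[0,0,0]],[[0.008,0.2,0],[0,0,0]],[[0.004,0.1,0],[0,0,0]],[[0,0,0],[0,0,0]],[[0,0,0],[0,0,0]]]}'
```

```text
time: 14.65
ee_pos: [0.5311, -0.0597, 0.0607]
eef_rot: [0.017, 1.0, -0.0, -0.0]
ft_force: [5.6, 0.7, -13.1]
width: 0.0234
grip_force: 35.0
time: 15.23
ee_pos: [0.5322, -0.0302, 0.0607]
eef_rot: [0.018, 1.0, -0.0, -0.0]
ft_force: [6.6, 0.7, -12.6]
width: 0.0237
grip_force: 35.0
```

```bash
python3 -m crank '{"steps":[[[0,0,-0.05],[0,0,0]],[[0,0,-0.05],[0,0,0]],[[0,0,0],[0,0,0]],[[0,0,0],[0,0,0]]]}'
python3 -m crank '{"steps":[[[0,0,0],[0,0,0]],[[0,0,0],[0,0,0]],[[0,0,-0.1],[0,0,0]],[[0,0,0],[0,0,0]],[[0,0,0],[0,0,0]]]}' 29 10
```

```text
time: 15.57
ee_pos: [0.5322, -0.0303, 0.0587]
eef_rot: [0.018, 1.0, 0.0, -0.0]
ft_force: [3.8, 2.6, -8.1]
width: 0.0237
grip_force: 35.0
time: 15.98
ee_pos: [0.532, -0.0311, 0.0565]
eef_rot: [0.018, 1.0, -0.0, -0.0]
ft_force: [-1.1, -0.0, -0.0]
width: 0.0287
grip_force: 0.0
```

```bash
cat > ok.py <<'E'
from bench import monitor
import sys
s=monitor.read_state(); sys.exit(0 if abs(s['ft_force'][1])<7 else 1)
E
python3 -m crank '{"steps":[[[0.002,0.06,0],[0,0,0]],[[0.002,0.06,0],[0,0,0]],[[0.002,0.06,0],[0,0,0]],[[0.002,0.06,0],[0,0,0]],[[0,0,0],[0,0,0]],[[0,0,0],[0,0,0]]]}' && python3 ok.py && python3 -m crank '{"steps":[[[0.002,0.06,0],[0,0,0]],[[0.002,0.06,0],[0,0,0]],[[0,0,0],[0,0,0]],[[0,0,0],[0,0,0]]]}' && python3 ok.py && python3 -m crank '{"steps":[[[0.001,0.03,0],[0,0,0]],[[0.001,0.03,0],[0,0,0]],[[0,0,0],[0,0,0]]]}'
```

```text
time: 16.48
ee_pos: [0.5324, -0.027, 0.0567]
eef_rot: [0.019, 1.0, -0.001, 0.0]
ft_force: [-0.8, -8.4, 1.3]
width: 0.0288
grip_force: 3.8
```

```bash
python3 -m crank '{"steps":[[[0,0,0],[0,0,0]],[[0,0,0],[0,0,0]]]}'
python3 - <<'E'
from h import *
c=grab('scene');P=cloud(c);z=P[...,2]
m=(abs(P[...,0]-.532)<.02)&(abs(P[...,1]+.03)<.03)&(z>.07)&(z<.09)
print(m.sum())
cv2.imwrite('pics/scene4.png',cv2.resize(c['pixels'][190:290,260:380],None,fx=5,fy=5,interpolation=2))
E
```

```text
time: 16.65
ee_pos: [0.5324, -0.0271, 0.0567]
eef_rot: [0.019, 1.0, -0.001, 0.0]
ft_force: [-0.5, -8.5, 1.1]
width: 0.0289
grip_force: 3.8
10
```

View pics/scene4.png

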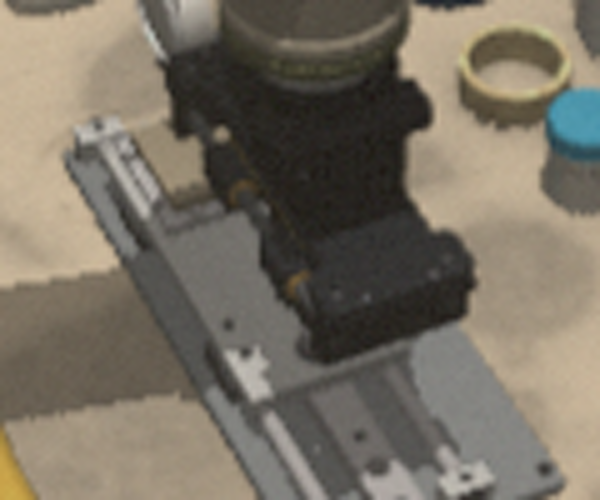

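Run:
```python
from h import *
a=np.radians(-2.15); R=np.array([[np.cos(a),-np.sin(a)],[np.sin(a),np.cos(a)]])
s0=np.array([.5346,.0421])
for n in('top','scene'):
    for k in(0,4):
        c=dict(np.load(f'{n}0.npz')) if k==0 else grab(n)
        if k: np.savez(f'{n}4.npz',**c)
        P=cloud(c);z=P[...,2];q=(P[...,:2]-s0)@R
        m=(abs(q[...,0])<.045)&(z>.037)&(z<.0425)&(q[...,1]<-.05)&(q[...,1]>-.185)
        e=[]
        for x in np.arange(-.04,.041,.004):
            b=m&(abs(q[...,0]-x)<.002)
            if b.sum()>2:e.append(q[b][:,1].min())
        print(n,k,'rear edge',np.round(e,4).tolist(),np.median(e))
    m=(abs(q[...,0])<.025)&(q[...,1]<-.04)&(q[...,1]>-.10)&(z>.045)&(z<.1)
    print('pts above carriage',[(np.round(p,4).tolist(),zz.round(4)) for p,zz in list(zip(q[m],z[m]))[::max(1,m.sum()//12)]])
    st=(abs(q[...,0])<.03)&(abs(q[...,1]-.069)<.05)&(z>.053)&(z<.06)
    print('stone',st.sum(),q[st].min(0),q[st].max(0)) if st.sum() else 0
print(monitor.read_state()['ft_force'])
```

```text
top 0 rear edge [-0.1584, -0.1582, -0.158, -0.1582, -0.158, -0.1579, -0.1578, -0.1578, -0.1576, -0.1576, -0.1576, -0.1574, -0.1596, -0.1595, -0.1594, -0.1593, -0.1592, -0.1591, -0.159, -0.159, -0.1589] -0.1581931707183853
top 4 rear edge [] nan
pts above carriage []
stone 511 [-0.02993464  0.04741655] [0.02978148 0.10368944]
scene 0 rear edge [-0.1605, -0.1591, -0.159, -0.1593, -0.1561, -0.159, -0.1562, -0.163, -0.1602, -0.1558, -0.1579, -0.1587, -0.1565, -0.1599, -0.1578, -0.1593, -0.1602, -0.16, -0.1603, -0.1594, -0.1581] -0.15905851050709702
scene 4 rear edge [-0.0897, -0.0908, -0.0911, -0.0881, -0.0887, -0.0908, -0.0882, -0.0908, -0.0921, -0.0861, -0.0911, -0.0923, -0.0909, -0.0904, -0.0876, -0.0909, -0.0897, -0.0904, -0.0932, -0.0921] -0.09081769184199581
pts above carriage [([-0.0088, -0.0451], np.float64(0.0592)), ([-0.0113, -0.0747], np.float64(0.0816)), ([-0.0116, -0.0752], np.float64(0.0786)), ([-0.0106, -0.0728], np.float64(0.0723)), ([-0.0079, -0.0788], np.float64(0.0769)), ([-0.0081, -0.0792], np.float64(0.0738)), ([-0.0078, -0.0785], np.float64(0.0694)), ([-0.004, -0.0702], np.float64(0.0559)), ([-0.005, -0.0722], np.float64(0.0547)), ([-0.0058, -0.068], np.float64(0.0474)), ([-0.0079, -0.0844], np.float64(0.0645)), ([-0.0059, -0.0741], np.float64(0.0497)), ([-0.0042, -0.0763], np.float64(0.0474)), ([-0.0076, -0.0777], np.float64(0.0468))]
stone 148 [-0.02965581  0.03231143] [0.01740757 0.10263202]
[-0.07950989 -7.48719878  1.71690198]
  return _methods._mean(a, axis=axis, dtype=dtype,
  ret = ret.dtype.type(ret / rcount)
```

Run:
```python
from h import *
a=np.radians(-2.15); R=np.array([[np.cos(a),-np.sin(a)],[np.sin(a),np.cos(a)]])
s0=np.array([.5346,.0421])
for n in('top','scene'):
  for k in(0,4):
    c=dict(np.load(f'{n}{k}.npz'));P=cloud(c);z=P[...,2];q=(P[...,:2]-s0)@R
    for lo in np.arange(.06,.26,.02):
        m=(abs(q[...,0])<.045)&(q[...,1]>-.2)&(q[...,1]<.15)&(z>lo)&(z<lo+.02)
        if m.sum()>3: 
            y=np.sort(q[m][:,1]); g=np.where(np.diff(y)>.012)[0]; s=np.split(y,g+1)
            print(n,k,round(lo,2),[(round(t[0],3),round(t[-1],3),len(t)) for t in s if len(t)>2])
```

```text
top 0 0.06 [(np.float64(-0.154), np.float64(-0.13), 108)]
top 0 0.08 [(np.float64(-0.145), np.float64(-0.13), 3), (np.float64(0.09), np.float64(0.105), 48)]
top 0 0.1 [(np.float64(0.077), np.float64(0.12), 117)]
top 0 0.12 [(np.float64(0.069), np.float64(0.073), 17), (np.float64(0.121), np.float64(0.123), 4)]
top 0 0.14 [(np.float64(0.07), np.float64(0.124), 277)]
top 0 0.16 [(np.float64(0.087), np.float64(0.108), 55)]
top 4 0.08 [(np.float64(0.09), np.float64(0.105), 43)]
top 4 0.1 [(np.float64(0.079), np.float64(0.119), 121)]
top 4 0.12 [(np.float64(0.069), np.float64(0.076), 20), (np.float64(0.119), np.float64(0.125), 7)]
top 4 0.14 [(np.float64(-0.136), np.float64(-0.121), 38), (np.float64(0.07), np.float64(0.124), 273)]
top 4 0.16 [(np.float64(-0.164), np.float64(-0.122), 779), (np.float64(0.085), np.float64(0.108), 56)]
scene 0 0.06 [(np.float64(-0.155), np.float64(-0.131), 88), (np.float64(0.094), np.float64(0.102), 8)]
scene 0 0.08 [(np.float64(-0.148), np.float64(-0.135), 5), (np.float64(0.086), np.float64(0.107), 72)]
scene 0 0.1 [(np.float64(0.073), np.float64(0.124), 77)]
[... 428 characters left out ...]
23), 39)]
scene 4 0.12 [(np.float64(-0.158), np.float64(-0.147), 108), (np.float64(-0.13), np.float64(-0.086), 21), (np.float64(-0.057), np.float64(-0.026), 24), (np.float64(0.002), np.float64(0.018), 24), (np.float64(0.069), np.float64(0.126), 71)]
scene 4 0.14 [(np.float64(-0.164), np.float64(0.024), 404), (np.float64(0.069), np.float64(0.122), 127)]
scene 4 0.16 [(np.float64(-0.166), np.float64(0.029), 834), (np.float64(0.08), np.float64(0.107), 31)]
scene 4 0.18 [(np.float64(-0.121), np.float64(-0.054), 162)]
scene 4 0.2 [(np.float64(-0.122), np.float64(-0.076), 158)]
scene 4 0.22 [(np.float64(-0.124), np.float64(-0.053), 487)]
scene 4 0.24 [(np.float64(-0.113), np.float64(-0.062), 101)]
```

```bash
python3 -m crank '{"steps":[[[0,0.02,0],[0,0,0]],[[0,0,0],[0,0,0]],[[0,0,0],[0,0,0]]]}';python3 -m crank '{"steps":[[[0,0.02,0],[0,0,0]],[[0,0,0],[0,0,0]],[[0,0,0],[0,0,0]]]}'
```

```text
time: 17.05
ee_pos: [0.5324, -0.027, 0.0567]
eef_rot: [0.019, 1.0, -0.001, 0.0]
ft_force: [-0.2, -8.6, 0.8]
width: 0.0289
grip_force: 4.4
time: 17.3
ee_pos: [0.5324, -0.0267, 0.0567]
eef_rot: [0.019, 1.0, -0.001, 0.0]
ft_force: [0.4, -9.9, -0.2]
width: 0.0289
grip_force: 4.8
```

```bash
python3 -m crank '{"steps":[[[0,-0.1,0],[0,0,0]],[[0,-0.09,0],[0,0,0]],[[0,0,0],[0,0,0]],[[0,0,0],[0,0,0]]]}'
python3 -m crank '{"steps":[[[0,0,0],[0,0,0]],[[0,0,0],[0,0,0]],[[0,0,0],[0,0,0]],[[0,0,0],[0,0,0]]]}' 20 5
```

```text
time: 17.63
ee_pos: [0.5325, -0.0283, 0.0566]
eef_rot: [0.018, 1.0, 0.0, 0.0]
ft_force: [0.1, -0.7, 0.0]
width: 0.0291
grip_force: 0.0
time: 17.97
ee_pos: [0.5324, -0.0293, 0.0566]
eef_rot: [0.018, 1.0, -0.0, 0.0]
ft_force: [-0.3, -3.9, 0.3]
width: 0.0248
grip_force: 5.0
```

```bash
python3 -m crank '{"steps":[[[0,-0.03,0],[0,0,0]],[[0,0,0],[0,0,0]],[[0,0,0.05],[0,0,0]],[[0,0,0.05],[0,0,0]],[[0,0,0],[0,0,0]],[[0,0,0],[0,0,0]]]}' 20 35
```

```text
time: 18.47
ee_pos: [0.5324, -0.0289, 0.0583]
eef_rot: [0.018, 1.0, 0.0, -0.0]
ft_force: [5.3, -2.3, -12.9]
width: 0.0236
grip_force: 35.0
```

```bash
python3 -m crank '{"steps":[[[0.006,0.14,0],[0,0,0]],[[0.008,0.2,0],[0,0,0]],[[0.008,0.2,0],[0,0,0]],[[0.008,0.2,0],[0,0,0]],[[0.006,0.16,0],[0,0,0]],[[0,0,0],[0,0,0]],[[0,0,0],[0,0,0]]]}'
python3 -m crank '{"steps":[[[0,0,-0.05],[0,0,0]],[[0,0,-0.05],[0,0,0]],[[0,0,0],[0,0,0]],[[0,0,0],[0,0,0]]]}'
```

```text
time: 19.05
ee_pos: [0.5332, -0.0055, 0.0582]
eef_rot: [0.017, 1.0, 0.0, -0.0]
ft_force: [6.5, 1.1, -12.7]
width: 0.0233
grip_force: 35.0
time: 19.38
ee_pos: [0.5333, -0.0058, 0.0566]
eef_rot: [0.018, 1.0, 0.001, -0.0]
ft_force: [1.3, 4.8, -3.6]
width: 0.0237
grip_force: 35.0
```

```bash
python3 -m crank '{"steps":[[[0.001,0.03,0],[0,0,0]],[[0.001,0.03,0],[0,0,0]],[[0,0,0],[0,0,0]]]}'; python3 ok.py && python3 -m crank '{"steps":[[[0.001,0.03,0],[0,0,0]],[[0.001,0.03,0],[0,0,0]],[[0,0,0],[0,0,0]]]}'
```

```text
time: 19.63
ee_pos: [0.5333, -0.0057, 0.0566]
eef_rot: [0.018, 1.0, -0.0, -0.0]
ft_force: [0.8, 2.8, -2.2]
width: 0.0238
grip_force: 35.0
time: 19.88
ee_pos: [0.5333, -0.0053, 0.0566]
eef_rot: [0.019, 1.0, -0.001, -0.0]
ft_force: [-0.4, -5.4, -3.1]
width: 0.0235
grip_force: 35.0
```

```bash
python3 -m crank '{"steps":[[[0,0,0.03],[0,0,0]],[[0,0,0],[0,0,0]],[[0,0,0],[0,0,0]]]}'; python3 ok.py && python3 -m crank '{"steps":[[[0.001,0.03,0],[0,0,0]],[[0,0,0],[0,0,0]]]}'
```

```text
time: 20.13
ee_pos: [0.5333, -0.0038, 0.0569]
eef_rot: [0.018, 1.0, 0.0, -0.0]
ft_force: [4.4, -1.4, -12.5]
width: 0.0237
grip_force: 35.0
time: 20.3
ee_pos: [0.5334, -0.0028, 0.057]
eef_rot: [0.018, 1.0, 0.0, -0.0]
ft_force: [3.6, -1.2, -12.5]
width: 0.0237
grip_force: 35.0
```

```bash
python3 -m crank '{"steps":[[[0,0,-0.04],[0,0,0]],[[0,0,0],[0,0,0]],[[0,0,0],[0,0,0]]]}'
```

```text
time: 20.55
ee_pos: [0.5334, -0.0028, 0.0565]
eef_rot: [0.018, 1.0, 0.0, -0.0]
ft_force: [0.1, 0.2, -6.9]
width: 0.0234
grip_force: 35.0
```

```bash
python3 -m crank '{"steps":[[[0.001,0.04,0],[0,0,0]],[[0,0,0],[0,0,0]]]}';python3 ok.py && python3 -m crank '{"steps":[[[0.001,0.04,0],[0,0,0]],[[0,0,0],[0,0,0]]]}'
```

```text
time: 20.72
ee_pos: [0.5334, -0.0025, 0.0564]
eef_rot: [0.018, 1.0, -0.0, -0.0]
ft_force: [1.0, -2.8, -6.2]
width: 0.0234
grip_force: 35.0
time: 20.88
ee_pos: [0.5334, -0.0016, 0.0563]
eef_rot: [0.018, 1.0, -0.0, -0.0]
ft_force: [1.5, -3.2, -7.0]
width: 0.0233
grip_force: 35.0
```

```bash
S='import json'; python3 -m crank '{"steps":[[[0.001,0.03,0],[0,0,0]],[[0,0,0],[0,0,0]]]}';python3 ok.py && python3 -m crank '{"steps":[[[0.001,0.03,0],[0,0,0]],[[0,0,0],[0,0,0]]]}' && python3 ok.py && python3 -m crank '{"steps":[[[0.001,0.03,0],[0,0,0]],[[0,0,0],[0,0,0]]]}'
```

```text
time: 21.05
ee_pos: [0.5335, -0.0, 0.0561]
eef_rot: [0.018, 1.0, 0.0, -0.0]
ft_force: [3.0, -2.5, -11.2]
width: 0.0236
grip_force: 35.0
time: 21.22
ee_pos: [0.5335, 0.0009, 0.0561]
eef_rot: [0.018, 1.0, 0.0, -0.0]
ft_force: [3.4, -0.7, -13.0]
width: 0.0237
grip_force: 35.0
time: 21.38
ee_pos: [0.5335, 0.0014, 0.0562]
eef_rot: [0.018, 1.0, 0.0, -0.0]
ft_force: [3.3, 0.7, -12.0]
width: 0.0237
grip_force: 35.0
```

```bash
python3 -m crank '{"steps":[[[0,-0.03,0],[0,0,0]],[[0,0,-0.04],[0,0,0]],[[0,0,-0.04],[0,0,0]],[[0,0,0],[0,0,0]]]}'
```

```text
time: 21.72
ee_pos: [0.5335, 0.0007, 0.0542]
eef_rot: [0.018, 1.0, 0.0, -0.0]
ft_force: [2.1, 1.6, -11.0]
width: 0.0233
grip_force: 35.0
```

```bash
python3 -m crank '{"steps":[[[0,0,-0.06],[0,0,0]],[[0,0,-0.06],[0,0,0]],[[0,0,-0.06],[0,0,0]],[[0,0,0],[0,0,0]],[[0,0,0],[0,0,0]]]}'
```

```text
time: 22.13
ee_pos: [0.5335, 0.0003, 0.0497]
eef_rot: [0.018, 1.0, 0.0, -0.0]
ft_force: [1.4, 2.2, -10.4]
width: 0.0237
grip_force: 35.0
```

Nearly home, with the spring still on the gripper. Lower the last bit, release, and check that the knob is low.

```bash
python3 -m crank '{"steps":[[[0,0,-0.04],[0,0,0]],[[0,0,0],[0,0,0]]]}'; python3 -m crank '{"steps":[[[0,0,0],[0,0,0]],[[0,0,0],[0,0,0]],[[0,0,0],[0,0,0]],[[0,0,0],[0,0,0]],[[0,0,0],[0,0,0]]]}' 50 10
python3 -m crank '{"steps":[[[0,0,0.3],[0,0,0]],[[0,0,0.8],[0,0,0]],[[0,0,1],[0,0,0]],[[0,0,1],[0,0,0]],[[0,-0.5,1],[0,0,0]],[[0,-1,1],[0,0,0]],[[-0.4,-1,0.5],[0,0,0]],[[-0.6,-1,0],[0,0,0]],[[-0.6,-1,0],[0,0,0]],[[-0.6,-1,0],[0,0,0]]]}'
python3 -m crank '{"steps":[[[-0.6,-1,0],[0,0,0]],[[-0.6,-1,0],[0,0,0]],[[-0.4,-0.5,0],[0,0,0]],[[0,0,0],[0,0,0]],[[0,0,0],[0,0,0]]]}'
python3 - <<'E'
from h import *
a=np.radians(-2.15); R=np.array([[np.cos(a),-np.sin(a)],[np.sin(a),np.cos(a)]])
s0=np.array([.5346,.0421])
for n in('top','scene'):
    for k in(0,5):
        c=dict(np.load(f'{n}0.npz')) if k==0 else grab(n)
        P=cloud(c);z=P[...,2];q=(P[...,:2]-s0)@R
        y0=-.14 if k==0 else -.041
        m=(abs(q[...,0])<.02)&(abs(q[...,1]-y0)<.02)&(z>.06)&(z<.1)
        print(n,k,'knob',m.sum(),q[m].mean(0).round(4),'top z',np.percentile(z[m],[50,90]).round(4))
    st=(abs(q[...,0])<.03)&(abs(q[...,1]-.099)<.036)&(z>.0535)&(z<.0585)
    print('stone z',st.sum(),np.median(z[st]),q[st].min(0).round(4),q[st].max(0).round(4))
    if n=='scene':cv2.imwrite('pics/scene5.png',cv2.resize(c['pixels'][180:300,250:400],None,fx=5,fy=5,interpolation=2))
E
```

```text
time: 22.3
ee_pos: [0.5335, 0.0003, 0.0488]
eef_rot: [0.018, 1.0, 0.0, -0.0]
ft_force: [0.1, 1.1, -8.9]
width: 0.0236
grip_force: 35.0
time: 22.72
ee_pos: [0.534, 0.0002, 0.0492]
eef_rot: [0.018, 1.0, 0.0, 0.0]
ft_force: [-0.3, -0.6, -1.3]
width: 0.047
grip_force: 0.0
time: 23.55
ee_pos: [0.4779, -0.1385, 0.1897]
eef_rot: [0.018, 1.0, 0.0, 0.001]
ft_force: [0.6, 0.9, 0.3]
width: 0.0502
grip_force: 0.0
time: 23.97
ee_pos: [0.4385, -0.1998, 0.1893]
eef_rot: [0.019, 1.0, 0.0, 0.0]
ft_force: [0.1, 0.7, 0.1]
width: 0.0497
grip_force: 0.0
top 0 knob 111 [-0.0021 -0.1414] top z [0.0758 0.0786]
top 5 knob 114 [-0.0018 -0.0426] top z [0.0759 0.0783]
stone z 376 0.055653597380505904 [-0.0299  0.0677] [0.0299 0.1333]
scene 0 knob 93 [-0.0007 -0.1449] top z [0.0746 0.0789]<stdin>:10: RuntimeWarning: Mean of empty slice.
  ret = um.true_divide(
Traceback (most recent call last):
IndexError: index -1 is out of bounds for axis 0 with size 0
```

The top view confirms it: the knob is at its home height (75.9 mm against 75.8 mm at the start), the carriage is at ≈ 98.8 mm, and the stone is flat in the nest with its top at 55.7 mm. The arm now blocks the scene camera, so only the top view was used for this check. Handing in.

```bash
python3 -c "
from bench import ticket
print(ticket.close_job())"
```

```text
the job is handed in; nothing more can be done
None
```

I handed the job in at about 24 s with the stone flat in the nest and the pin fully home in the measuring hole, the carriage at about 99 mm; no verdict came back.

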